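# Fit the slide block onto the bent guide rod

### The arm

A 6-joint arm with a two-finger parallel gripper is mounted at the origin on the work surface. World frame = base frame: x ahead of the robot, y to its left, z up, the work surface at z = 0. Lengths are in m, angles in rad, forces in N, time in s.
With the tool pointing down it reaches from about 0.3 to 0.875 m from the base axis. Payload 6.4 kg.
Tool frame: the origin (TCP) lies at the very end of the fingers, on their centre line; the grasp point (between the pads) lies 19 mm behind it; z points along the fingers, y is the line along which they close (so a half turn about z gives the same grasp; the last joint's range is limited). The gripper opens to 85 mm and grips with 20 to 120 N. Pads are 22 mm wide; open, the fingers measure 114 mm over their backs; the gripper's body (76 mm by 85 mm) begins 54 mm behind the grasp point. The pads swing forward as they close: fully open they stand 13 mm farther back than shut.
Start: joints at [0.951, 0.181, 1.607, -0, 1.354, -0.206], TCP at [0.231, 0.526, 0.231] pointing down, gripper open.
Joint ranges: [-2.99, 2.99], [-0.89, 2.07], [0.3, 2.58], [-1.14, 4.28], [0, 2.63], [-3.12, 3.12]. Speed limits (rad/s): [2.57, 2.57, 3.01, 3.14, 3.14, 3.14].

### API

Orientations are given as a unit quaternion [w, x, y, z].
In Python, from bench import telemetry, camera, ctrl, spotter gives the robot as it stands.
- The arm moves only by the tool send_rows, never from a script. Its argument "series" is a list of rows, each a list of 3 entries, a list of its own where there are three numbers: the turn, a rotation vector about the world's x, y, z in degrees, then the shift along the world's x, y, z in mm, then the closure, from -1 (fully open) to 1 (shut), so that 0 is half open. In form: [[[rx, ry, rz], [dx, dy, dz], gripper], ...]. A call has 1 to 10 rows; each row is the pose to reach, as a shift and turn from the pose commanded when the call began; what a row does not reach only later rows make up. A row lasts 1/8 s, in which the tool goes at most 62.5 mm and 10.7 degrees, less where a joint would pass 70% of its speed; a pose out of reach is approached as far as the arm can. A call with a gripper value outside its range is refused whole. The fingers move at their own pace and stop on an object; the grip force is fixed at half the most. Time passes only in rows, so rows that repeat a pose let the fingers close. It gives the time, the measured TCP pose, the force, the opening and the grip force at its end, in the units of the state.
- telemetry.get_obs(): the state, without advancing time (a new reading comes with each control period).
- camera(name): name is "scene" or "top"; returns a dict with "pixels" (420x560x3 uint8, red, green, blue), "camera_matrix" (3x3 intrinsics, pixels), "xyz" and "orientation" of the camera in the world. Camera axes: x right, y up, looking along -z (the intrinsics and any distortion apply to the point x, -y, -z); pixel columns grow to the right and rows downward; lengths in m; the calibration is good to about 2 mm. A picture is of the moment at which its call begins. There is no depth.
- ctrl.hand_in(): hands the job in; it is judged then, once.
Trained networks look in the newest picture that a camera, given by its name, has taken for a name from the list of things; names that differ only in an ending like _2 or _b are one class to them, and where a whole thing is asked for, a point or a joint stands for the part that bears it (a point fixed in the world has none). Each returns a list of dicts, best first, with "conf" (0 to 1); they miss things now and then, are a little off and sometimes report something else, mostly with a low value. They report only what shows in the picture. A call takes as long as a camera call. They do not tell look-alikes from the thing itself.
- spotter.boxes_of(thing, camera): "xyz" ([x, y, z] in m, in world coordinates, good to about 4 mm: the middle of the surface that is visible of it).
- spotter.landmark_of(thing, camera): "xyz" ([x, y, z] in m, in world coordinates, good to about 4 mm: a listed point, or the origin of a listed thing).
The state is a dict: "time_s": time; "q": joint angles; "dq": joint speeds; "joint_efforts": joint torques, N m; "eef_pos": TCP position; "eef_rot": TCP orientation; "wrist_force": force on the tool from outside, world axes, zero at the start; "torque": the same for the moment, N m; "opening": opening from 0.0 (shut) to 1.0 (fully open); "grasp_force": force on a finger pad.
Only numpy, scipy, OpenCV 4.12 (cv2) and the standard library are available. Lean on these libraries where they do the work, as an engineer would, in place of code of your own. Each camera call takes 0.05 s, during which the arm holds its last target. There are 200 camera calls.

### The job

Pick up the drilled aluminium slide block, thread it onto the free end of the bent guide rod, and ease it along the rod and round the bend without letting it bind: the block must never bear on the rod with more than 12 N. Push it fully home against the black stop collar, press there for a moment with about 8 N, never over 15 N, to be sure it is seated, and let go so that it stays there, upright. Leave the other parts on the bench where they are and do not bend the rod.

Things in the scene. Friction and masses are not known exactly. Their poses are not given: they have to be found in the camera images.
- block: The slide block: bare aluminium, 22 mm long (its x, along the hole), 34 mm wide (its y), 44 mm high, about 85 g, with one round 14.5 mm through hole, a dark slot line and a small screw head on top. The only drilled block on the bench. Origin at the centre of its underside, z up; it stands upright on the bench and is the same either way round.
- block_hole (a point): The middle of the block's hole, 26 mm above its underside; x runs along the hole. The hole lies slightly above the centre of mass, so the block hangs upright on the rod.
- stand: Fixed stand of the guide rod: aluminium foot plate 100 x 90 x 12 mm and a 34 x 34 mm post 134 mm high, centred at y = 10 mm. Origin on the bench straight below the rod's root, z up. The steel rod, 12 mm thick, is level all along, axis 110 mm above the bench; only low parts lie under it. Its straight seat leg runs at x = 0 from the stop collar along -y to y = -130 mm, where the bend begins.
- rod: The bent steel guide rod itself, fixed in the stand, rigid and smooth, 12 mm thick with round ends. Origin at its root, 110 mm above the stand's origin; axes as the stand's. The block's hole is 2.5 mm wider than the rod, just enough to pass the bend when the block is kept square to the rod.
- bend_centre (a point): Centre of the rod's bend, fixed to the stand at x = -60, y = -130, z = 110 mm; axes as the stand's. The bend is an arc of radius 60 mm (rod axis) about the vertical through here, curving from the seat leg towards the stand's -x. The rod was bent by hand: it turns through 60 to 80 degrees, differing from start to start (see rod_tip); then comes the straight free leg.
- rod_tip (a point): Extreme round end of the rod's free leg, on the rod's axis. x points along the leg from the end into the rod (the way the block slides on), level; z up; the bend curves to the left (+y) going in. The straight leg ends and the bend begins 86 mm along x; the bend's centre lies at x = 86, y = 60 mm from here.
- stop: The black stop collar fixed on the rod in front of the post: 28 mm diameter, 12 mm long. Rigid. Axes as the stand's.
- stop_face (a point): Centre of the stop collar's face which the block must meet, on the rod's axis, at stand x = 0, y = -35, z = 110 mm; the block comes from its -y side, so when home block_hole is at y = -11 mm from here (half the block's length). Axes as the stand's.
- offcut: Bystander: upright offcut of slotted aluminium profile, 30 x 30 x 60 mm, no hole. It may stand in either of the two places near the robot's right where the block may stand.
- bracket: Bystander: small aluminium angle bracket, 50 x 40 x 38 mm, on the bench near or under the rod.
- knob1: Bystander: black plastic knob, 38 mm diameter, 28 mm high.
- knob2: Bystander: another such knob.
- driver: Bystander: screwdriver with a red handle, 190 mm long, lying beyond the rod.
- spanner: Bystander: steel spanner, 160 mm long, lying towards the robot's left.
Not all that is in view belongs to the job. What is shaped like the block but green or yellow is not meant.

How it is judged:
On the way, in this order (a step that is already met when the one before it is completed fails the run):
1. the block is threaded on the free leg: its hole centre is 15 to 80 mm past the rod's end and within 6 mm of the rod's axis (x of block_hole in the frame of rod_tip between 0.015 and 0.08 m and y of block_hole in the frame of rod_tip between -0.006 and 0.006 m and z of block_hole in the frame of rod_tip between -0.006 and 0.006 m), for 0.1 s.
2. the block has come round the bend on to the seat leg (y of block_hole in the frame of stand above -0.125 m and x of block_hole in the frame of stand between -0.006 and 0.006 m and z of block_hole in the frame of stop_face between -0.006 and 0.006 m), for 0.1 s.
3. the block is pressed against the stop collar with at least 4 N for 0.2 s (contact force between block and stop above 4 N), for 0.2 s.
At the end, for the whole second after the job is handed in: The block hangs at rest on the seat leg with its face within 2.5 mm of the stop collar's face, upright to within 20 degrees (y of block_hole in the frame of stop_face between -0.0135 and -0.009 m and x of block_hole in the frame of stop_face between -0.006 and 0.006 m and z of block_hole in the frame of stop_face between -0.006 and 0.006 m and angle between block's own z axis and vertical below 0.35 rad and linear speed of block below 0.02 m/s); the robot touches nothing.
It fails at once if the block bears on the rod with more than 12 N (contact force between block and rod above 12 N).
It fails at once if the block presses on the stop collar with more than 15 N (contact force between block and stop above 15 N).
It fails at once if the rod is bent: its end shifts by more than 6 mm (distance of rod_tip from where it was at the start of the episode above 0.006 m).
It fails at once if one of the other parts (offcut, bracket, knobs, screwdriver, spanner) is shifted by more than 20 mm (distance of any of offcut, bracket, knob1, knob2, driver, spanner from where it was at the start of the episode above 0.02 m).
It also fails if it takes over 72 s, if anything falls off the work surface, if the arm or the gripper's body presses on something with over 40 N, if the wrist force passes 120 N, or if a joint passes its speed limit or range.

## Working session

There is one attempt and no reset: what is moved stays moved. The work goes in short steps, Python scripts to look and compute and a tool call to move; the robot and the scene stay as the last step left them, time stands still between calls to the robot, and variables do not carry over. Pictures are saved under pics/ and viewed, at most 10 in all, crops included, and the job is handed in when it is done.

Besides the shell and the picture viewer there is one more tool, called after "Request:" by a JSON object that holds its "api" and its "payload". send_rows: Moves the arm, as the interface text tells. Its arguments: {"type":"object","properties":{"series":{"type":"array","items":{"type":"array"}}},"required":["series"]}

```bash
mkdir -p pics; python3 - <<'E'
from bench import telemetry, camera, ctrl, spotter
import cv2,numpy as np
o=telemetry.get_obs();print(o)
for c in("scene","top"):
    d=camera(c);cv2.imwrite(f"pics/{c}0.png",d["pixels"][...,::-1]);np.savez(f"{c}0.npz",**{k:np.array(v) for k,v in d.items()})
    print(c,d["xyz"],d["orientation"],d["camera_matrix"],[k for k in d])
    for t in("block","block_hole","stand","rod_tip","bend_centre","stop_face","offcut","bracket","knob1","driver","spanner"):
        print(t,[(np.round(x["xyz"],4).tolist(),round(x["conf"],2)) for x in spotter.landmark_of(t,c)][:4])
E
```

```text
{'time_s': 0.0, 'q': array([ 9.50679868e-01,  1.81553452e-01,  1.60801483e+00,  3.83572939e-06,
        1.35380364e+00, -2.06305716e-01]), 'dq': array([ 9.35608068e-04,  4.80779897e-04, -7.88792421e-04,  4.81423336e-04,
       -1.14388173e-05,  3.91305048e-04]), 'joint_efforts': array([-5.31097467e-04, -4.44884741e+01, -3.51335227e+01, -4.69856477e-04,
        9.47392109e-03,  1.15741273e-05]), 'eef_pos': array([0.23086288, 0.52600955, 0.23037388]), 'eef_rot': array([-3.58949400e-04,  2.05432589e-01,  9.78670864e-01, -8.14006967e-04]), 'wrist_force': array([0.22893886, 0.21719805, 0.44469218]), 'torque': array([ 0.02852995,  0.04829   , -0.03701155]), 'grasp_force': 0.0, 'opening': 0.9999026045456788}
scene [ 1.21097804 -0.61921396  0.63905933] [0.79861358 0.43703831 0.18871328 0.36824062] [[489.23598684   0.         278.42233294]
 [  0.         489.23598684 210.44128938]
 [  0.           0.           1.        ]] ['pixels', 'camera_matrix', 'xyz', 'orientation']
block [([0.4772, -0.383, -0.0005], 0.91), ([0.4655, -0.3011, -0.0017], 0.84), ([0.3684, -0.3038, -0.0019], 0.78), ([0.6248
[... 932 characters left out ...]
064, 0.0008], 0.51)]
block_hole [([0.4592, -0.2991, 0.0265], 0.72), ([0.6265, 0.1338, 0.0014], 0.71), ([0.4729, -0.3813, 0.0294], 0.58), ([0.3647, -0.3038, 0.0215], 0.53)]
stand [([0.6303, 0.1322, 0.0014], 0.84), ([0.6288, 0.0978, 0.1088], 0.64)]
rod_tip [([0.4988, -0.0792, 0.1063], 0.91), ([0.4487, 0.1652, 0.0028], 0.44)]
bend_centre []
stop_face [([0.6233, 0.0965, 0.1098], 0.41)]
offcut [([0.5609, -0.3248, 0.0029], 0.72)]
bracket [([0.5351, -0.0073, -0.0027], 0.64), ([0.7419, -0.1018, 0.0004], 0.39)]
knob1 [([0.4481, 0.1684, 0.0024], 0.79), ([0.4547, 0.0676, 0.0045], 0.62)]
driver [([0.7417, -0.0983, 0.0018], 0.57), ([0.456, 0.0677, 0.0019], 0.3)]
spanner [([0.4208, 0.2595, 0.0022], 0.57)]
```

View pics/scene0.png

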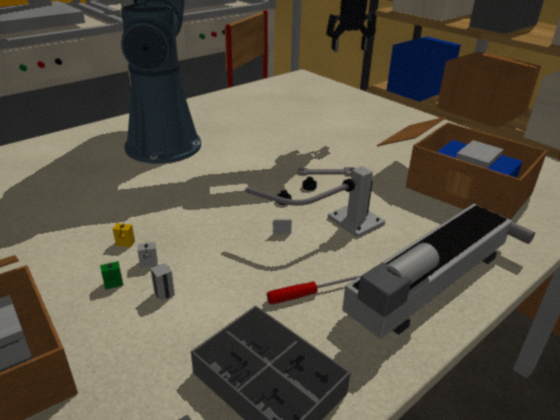

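View pics/top0.png

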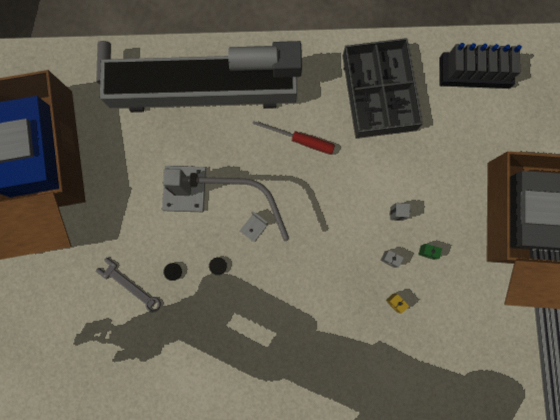

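The block candidates in the scene/top views are yellow at (123,235)/(399,302), green at (112,275)/(431,251), bare aluminium at (148,254)/(393,258), and the tall slotted offcut at (162,281)/(401,211). The bare drilled one at (148,254)/(393,258) fits the description. I'll confirm it in an enlarged crop that also shows the rod.

```bash
python3 - <<'E'
import cv2,numpy as np
s=cv2.imread("pics/scene0.png");t=cv2.imread("pics/top0.png")
r=lambda im,x,y,w,h,W,H:cv2.resize(im[y:y+h,x:x+w],(W,H),interpolation=cv2.INTER_CUBIC)
a=r(s,95,215,90,90,400,400);b=r(t,365,195,80,80,400,400)
cv2.imwrite("pics/crop1.png",np.hstack([a,b]))
cv2.imwrite("pics/crop2.png",r(t,160,150,140,105,800,600))
E
```

```text
(no output)
```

View pics/crop1.png

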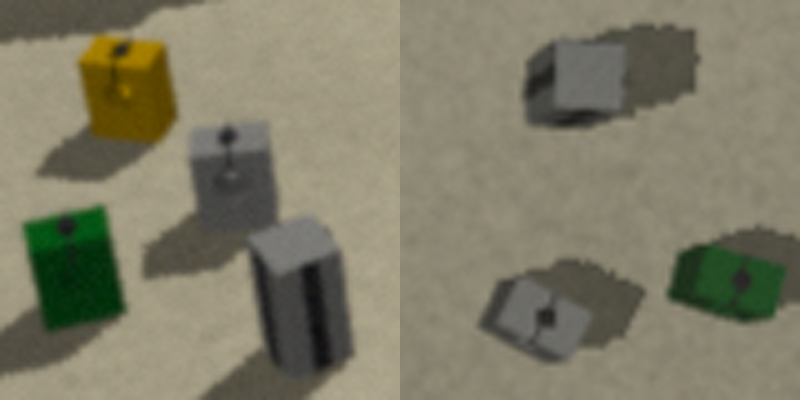

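View pics/crop2.png

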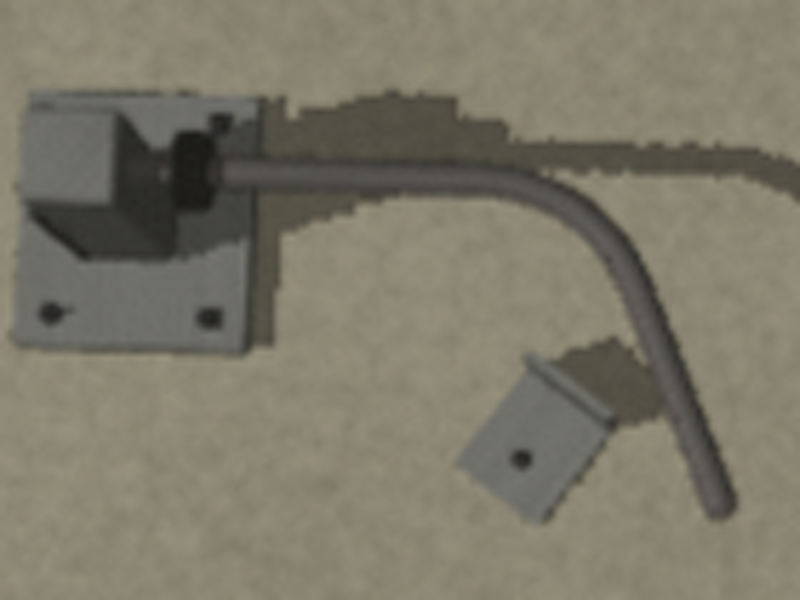

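The crop confirms it: the grey drilled block is at top (393,258), standing between yellow, green and the taller slotted offcut. Next I'll fit the rod model and block pose to both images, using chroma.

```bash
cat > h.py <<'E'
import numpy as np,cv2
from scipy.optimize import minimize,least_squares
from scipy.spatial.transform import Rotation as R
def load(n):
    d=np.load(n);return {k:d[k] for k in d.files}
def proj(d,P):
    w,x,y,z=d["orientation"];M=R.from_quat([x,y,z,w]).as_matrix()
    c=(np.atleast_2d(P)-d["xyz"])@M; u=np.c_[c[:,0],-c[:,1],-c[:,2]]@d["camera_matrix"].T
    return u[:,:2]/u[:,2:]
def chroma(d):
    p=d["pixels"].astype(float);return (p[...,0]-p[...,2])/(p.sum(2)/3+1)
def rodpts(s):   # s: x,y,yaw,bend -> points along axis in world, from y=-.05 of seat to tip
    a=np.linspace(0,s[3],40);y=np.linspace(-.06,-.13,25)[:-1]
    P=np.r_[np.c_[0*y,y],np.c_[-.06+.06*np.cos(a),-.13-.06*np.sin(a)]]
    t=np.array([-np.sin(s[3]),-np.cos(s[3])]);l=np.linspace(0,.086,40)[1:,None]
    P=np.r_[P,P[-1]+l*t];c,n=np.cos(s[2]),np.sin(s[2])
    return np.c_[P@np.array([[c,n],[-n,c]])+s[:2],np.full(len(P),.11)]
def box(x,y,yaw,z=0,L=(.022,.034,.044)):
    g=np.array([[a,b,c] for a in(-.5,.5) for b in(-.5,.5) for c in(0,1)])*L
    c,n=np.cos(yaw),np.sin(yaw);g[:,:2]=g[:,:2]@np.array([[c,n],[-n,c]])
    return g+[x,y,z]
def render(d,hull,sz=(420,560)):
    m=np.zeros(sz,np.uint8);cv2.fillConvexPoly(m,np.round(cv2.convexHull(hull.astype(np.float32))*256).astype(np.int32),255,cv2.LINE_AA,8)
    return m/255.
E
cat > fit.py <<'E'
from h import *
ds={"scene":load("scene0.npz"),"top":load("top0.npz")}
for n,d in ds.items():
    ch=chroma(d);u=proj(d,[[.461,-.3,.03],[.6,-.05,.11],[.5,-.2,0]]).round().astype(int)
    print(n,[round(ch[v,w],3) for w,v in u])
def fitblock(names):
    def cost(p):
        e=0
        for n in names:
            d=ds[n];m=render(d,proj(d,box(*p)));u=proj(d,[[.461,-.3,.02]])[0].astype(int);sl=(slice(u[1]-22,u[1]+20),slice(u[0]-16,u[0]+20)) if n=="top" else (slice(u[1]-20,u[1]+18),slice(u[0]-16,u[0]+16))
            ch=chroma(d)[sl];t=np.clip((.16-ch)/.12,0,1) ;e+=((cv2.GaussianBlur(m[sl],(0,0),.7)-t)**2).sum()
        return e
    best=None
    for y0 in (-.2,-.37,-.55):
        r=minimize(cost,[.461,-.3,y0],method="Nelder-Mead",options=dict(initial_simplex=[[.461,-.3,y0],[.467,-.3,y0],[.461,-.294,y0],[.461,-.3,y0+.15]]))
        if best is None or r.fun<best.fun:best=r
    return best.x.round(4),round(best.fun,1)
for k in (["top"],["scene"],["top","scene"]):print("block",k,fitblock(k))
def res(s,names,z=.11):
    out=[]
    for n in names:
        d=ds[n];P=rodpts(s);P[:,2]=z;U=proj(d,P);T=np.gradient(U,axis=0);T/=np.linalg.norm(T,axis=1)[:,None];N=np.c_[-T[:,1],T[:,0]]
        k=np.linspace(-8,8,65);Q=U[:,None]+k[None,:,None]*N[:,None];ch=chroma(d).astype(np.float32)
        v=cv2.remap(ch,Q[...,0].astype(np.float32),Q[...,1].astype(np.float32),cv2.INTER_LINEAR)
        w=np.clip((.16-v)/.12,0,1)*(abs(k)<6);c=(w*k).sum(1)/(w.sum(1)+.1);out.append(c[:-4])
        # tip: extend along tangent
        k2=np.linspace(-8,8,65);Q=U[-1]+k2[:,None]*T[-1];v=cv2.remap(ch,Q[:,0].astype(np.float32)[None],Q[:,1].astype(np.float32)[None],cv2.INTER_LINEAR)[0]
        L=np.clip((.16-v)/.12,0,1).sum()*.25-8; out.append([L*5])
    return np.concatenate(out)
for k in (["top"],["scene"],["top","scene"]):
    r=least_squares(res,[.6265,.132,0,np.radians(70)],args=(k,),loss="soft_l1",f_scale=.5,diff_step=1e-3,x_scale=[.01,.01,.05,.05])
    print("rod",k,r.x.round(4),np.degrees(r.x[2:]),"rms",np.sqrt(np.mean(r.fun**2)),"tip",rodpts(r.x)[-1].round(4))
E
python3 fit.py
```

```text
scene [np.float64(0.078), np.float64(0.13), np.float64(0.203)]
top [np.float64(0.056), np.float64(0.183), np.float64(0.18)]
block ['top'] (array([ 0.4625, -0.3015, -0.4615]), np.float64(40.3))
block ['scene'] (array([ 0.4666, -0.3005, -0.4257]), np.float64(101.0))
block ['top', 'scene'] (array([ 0.4633, -0.3   , -0.4032]), np.float64(146.7))
rod ['top'] [0.5998 0.4558 0.     4.2386] [  0.         242.85108174] rms 4.0 tip [0.5889 0.4185 0.11  ]
rod ['scene'] [ 0.6042  0.2564 -0.0082  5.4473] [ -0.46974128 312.10497591] rms 3.763301197690152 tip [0.6471 0.1129 0.11  ]
rod ['top', 'scene'] [ 6.0490e-01  3.0360e-01 -1.0000e-04  4.3189e+00] [-2.96928533e-03  2.47454153e+02] rms 4.103627724772279 tip [0.6013 0.262  0.11  ]
```

```bash
python3 - <<'E'
s=open("fit.py").read()
i=s.index("for k in ([\"top\"],[\"scene\"],[\"top\",\"scene\"]):\n    r=least")
s=s[:i]+'''
sc=np.array([.01,.01,.1,.1]);p0=np.array([.6265,.132,-.03,np.radians(70)])
def cost(p,k):
    f=res(p0+sc*p,k);return np.minimum(f**2,9).sum()+ (p[2]**2+ p[3]**2)*.1
for k in (["top"],["scene"],["top","scene"]):
    r=minimize(cost,np.zeros(4),args=(k,),method="Powell",bounds=[(-1.5,1.5)]*2+[(-1.5,1.5),(-2,2)])
    r=minimize(cost,r.x,args=(k,),method="Nelder-Mead",options=dict(maxiter=600))
    x=p0+sc*r.x;f=res(x,k);print("rod",k,x.round(4),np.degrees(x[2:]).round(2),"rms",np.sqrt(np.mean(f**2)),"tip",rodpts(x)[-1].round(4)); print(f[::8].round(2))
'''
open("fit.py","w").write(s)
E
python3 fit.py | grep -v block
```

```text
scene [np.float64(0.078), np.float64(0.13), np.float64(0.203)]
top [np.float64(0.056), np.float64(0.183), np.float64(0.18)]
rod ['top'] [ 0.6288  0.1336 -0.059   1.1712] [-3.38 67.1 ] rms 1.4647895900433123 tip [ 0.5002 -0.078   0.11  ]
[ 0.06 -0.09 -0.01  0.14 -0.05 -0.01  0.04 -0.02 -0.21 -0.02  0.2  -0.13
  0.13]
rod ['scene'] [ 0.6245  0.1406 -0.0219  1.1471] [-1.26 65.72] rms 0.3715040475633167 tip [ 0.506  -0.0769  0.11  ]
[-0.68  0.04 -0.02  0.3   0.07  0.06 -0.45  0.33  0.49 -0.53 -0.09  0.13
  0.5 ]
rod ['top', 'scene'] [ 0.6276  0.1356 -0.0481  1.1623] [-2.75 66.6 ] rms 1.0399226061088813 tip [ 0.5021 -0.0779  0.11  ]
[-0.22 -0.09 -0.06  0.02 -0.1  -0.21  0.01 -0.5  -0.83 -0.47  0.01  0.
  0.18 -0.12  0.38  0.2   0.23  0.28  0.18  0.33  0.77  0.59  0.1   0.11
  0.31]
```

```bash
cat > ov.py <<'E'
exec(open("fit.py").read().split("for n,d in ds")[0])
s=open("fit.py").read();exec(s[s.index("def res"):s.index("sc=np.array")].replace("out.append([L*5])","pass"))
sc=np.array([.01,.01,.1,.1]);p0=np.array([.6288,.1336,-.059,1.171])
for k in (["top"],["scene"]):
    best=None
    for st in np.random.default_rng(0).normal(0,.3,(5,4)):
        r=minimize(lambda p:np.minimum(res(p0+sc*p,k)**2,4).sum(),st,method="Nelder-Mead",options=dict(maxiter=800))
        if best is None or r.fun<best.fun:best=r
    x=p0+sc*best.x;tip=rodpts(x)[-1];print(k,x.round(4),np.degrees(x[2:]).round(2),tip.round(4),"rms",np.sqrt(best.fun/100).round(3))
    d=ds[k[0]];P=rodpts(x);t=(P[-1]-P[-2])/np.linalg.norm(P[-1]-P[-2]);U=proj(d,P[-1]+np.linspace(-.012,.012,13)[:,None]*t).astype(np.float32)
    print(cv2.remap(chroma(d).astype(np.float32),U[None,:,0].copy(),U[None,:,1].copy(),1).round(2)[0])
o=[]
for n,p,w in(("top",(.4625,-.3015,-.4615),(373,238,40,40)),("scene",(.4633,-.3,-.403),(128,234,40,40))):
    d=ds[n];x,y,W,H=w;im=cv2.resize(d["pixels"][y:y+H,x:x+W,::-1],None,fx=10,fy=10,interpolation=cv2.INTER_CUBIC)
    for col,q in(((0,0,255),p),((255,0,0),(.4625,-.3015,-.40))):
        u=((proj(d,box(*q))-[x,y]+.5)*10).astype(np.int32)
        for a in range(8):
            for b in range(a):
                if bin(a^b).count("1")==1:cv2.line(im,u[a].tolist(),u[b].tolist(),col,1)
    o.append(im)
cv2.imwrite("pics/ov1.png",np.hstack(o))
E
python3 ov.py
```

```text
['top'] [ 0.6285  0.1337 -0.0565  1.1744] [-3.24 67.29] [ 0.5001 -0.0779  0.11  ] rms 0.113
[0.07 0.07 0.08 0.07 0.08 0.11 0.17 0.18 0.19 0.19 0.18 0.18 0.19]
['scene'] [ 0.6246  0.1369 -0.0322  1.2002] [-1.85 68.77] [ 0.4992 -0.0763  0.11  ] rms 0.47
[0.01 0.04 0.06 0.07 0.07 0.12 0.17 0.2  0.2  0.2  0.21 0.21 0.21]
```

View pics/ov1.png

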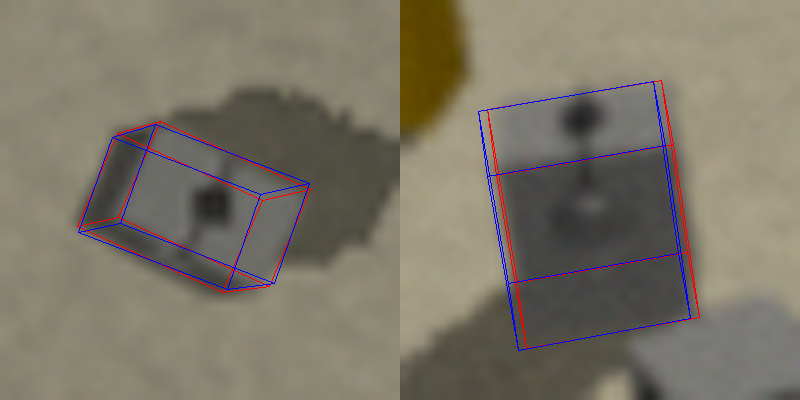

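The fits agree to within about 2 mm. From the top view the stand is at (0.6285, 0.1337), yaw -3.2°, bend 67.3°, with the tip at (0.500, -0.078). The block is at (0.4625, -0.3010), yaw about -24°. I'll move over the block with the gripper turned half round, so the wrist range suits the seat leg.

Request:
{"api": "send_rows", "payload": {"series": [[[0, 0, -10], [14, -50, 0], -1], [[0, 0, -20], [28, -100, 0], -1], [[0, 0, -30], [42, -150, 0], -1], [[0, 0, -40], [56, -200, 0], -1], [[0, 0, -50], [70, -250, 0], -0.7], [[0, 0, -60], [84, -300, 0], -0.5], [[0, 0, -70], [98, -350, 0], -0.3], [[0, 0, -80], [112, -400, 0], -0.3], [[0, 0, -90], [126, -450, 0], -0.3], [[0, 0, -100], [140, -500, 0], -0.3]]}}

```text
time_s: 2.45
eef_pos: [0.3715, 0.0248, 0.2317]
eef_rot: [0.0, 0.883, 0.469, 0.001]
wrist_force: [0.5, 0.4, -0.5]
opening: 0.651
grasp_force: 0.0
```

Request:
{"api": "send_rows", "payload": {"series": [[[0, 0, -10], [12, -40, 0], -0.3], [[0, 0, -20], [24, -80, 0], -0.3], [[0, 0, -30], [36, -120, 0], -0.3], [[0, 0, -40], [48, -160, 0], -0.3], [[0, 0, -50], [60, -200, -20], -0.3], [[0, 0, -60], [72, -240, -50], -0.3], [[0, 0, -70], [84, -280, -80], -0.3], [[0, 0, -80], [92, -327, -110], -0.3], [[0, 0, -80], [92, -327, -130], -0.3], [[0, 0, -80], [92, -327, -130], -0.3]]}}

```text
time_s: 3.7
eef_pos: [0.4619, -0.2998, 0.0993]
eef_rot: [-0.001, 0.979, -0.206, -0.002]
wrist_force: [-0.0, 0.0, -0.2]
opening: 0.648
grasp_force: 0.0
```

```bash
python3 - <<'E'
from bench import telemetry
from scipy.spatial.transform import Rotation as R
import numpy as np
o=telemetry.get_obs();w,x,y,z=o["eef_rot"];M=R.from_quat([x,y,z,w]).as_matrix()
print(o["eef_pos"],np.degrees(np.arctan2(M[1,1],M[0,1])),M[:,2],np.degrees(o["q"]),o["opening"],o["wrist_force"])
E
```

```text
[ 0.46190633 -0.29976822  0.09928341] -113.74944679737104 [-0.00312801  0.00330908 -0.99998963] [-4.53388601e+01  1.64433733e+01  1.01344196e+02  6.53293697e-03
  6.24732642e+01  6.84073416e+01] 0.6475615135965759 [-0.01033247  0.03180585 -0.20338085]
```

Request:
{"api": "send_rows", "payload": {"series": [[[0, 0, 0], [0, -1, -45], -0.3], [[0, 0, 0], [0, -1, -80], -0.3], [[0, 0, 0], [0, -1, -90], -0.3], [[0, 0, 0], [0, -1, -90], -0.3], [[0, 0, 0], [0, -1, -90], 0.2], [[0, 0, 0], [0, -1, -90], 0.6], [[0, 0, 0], [0, -1, -90], 1], [[0, 0, 0], [0, -1, -90], 1], [[0, 0, 0], [0, -1, -90], 1], [[0, 0, 0], [0, -1, -90], 1]]}}

```text
time_s: 4.95
eef_pos: [0.4646, -0.3027, 0.0135]
eef_rot: [0.001, 0.979, -0.205, 0.002]
wrist_force: [-0.7, 0.6, 7.1]
opening: 0.392
grasp_force: 59.3
```

Request:
{"api": "send_rows", "payload": {"series": [[[0, 0, 0], [0, 0, 20], 1], [[0, 0, 0], [0, 0, 60], 1], [[0, 0, 0], [0, 0, 110], 1], [[0, 0, 0], [0, 0, 140], 1], [[0, 0, 10], [0, 20, 140], 1], [[0, 0, 20], [0, 60, 140], 1], [[0, 0, 30], [0, 100, 140], 1], [[0, 0, 40], [0, 140, 140], 1], [[0, 0, 43], [0, 180, 140], 1], [[0, 0, 43], [0, 200, 140], 1]]}}

```text
time_s: 6.2
eef_pos: [0.4631, -0.0997, 0.1521]
eef_rot: [0.0, 0.986, 0.169, 0.0]
wrist_force: [0.0, 0.3, 0.4]
opening: 0.392
grasp_force: 59.1
```

Request:
{"api": "send_rows", "payload": {"series": [[[0, 0, 0], [0, 11, 0], 1], [[0, 0, 0], [0, 11, -15], 1], [[0, 0, 0], [0, 11, -30], 1], [[0, 0, 0], [0, 11, -30], 1], [[0, 0, 0], [0, 11, -30], 1]]}}

```text
time_s: 6.82
eef_pos: [0.4631, -0.091, 0.121]
eef_rot: [-0.0, 0.986, 0.167, -0.0]
wrist_force: [0.2, 0.8, -0.3]
opening: 0.392
grasp_force: 59.1
```

```bash
cat > st.py <<'E'
from bench import telemetry,camera
from scipy.spatial.transform import Rotation as R
import numpy as np,cv2,sys
def st():
    o=telemetry.get_obs();w,x,y,z=o["eef_rot"];M=R.from_quat([x,y,z,w]).as_matrix()
    print(o["time_s"],(o["eef_pos"]*1e3).round(2),"yaw",np.degrees(np.arctan2(M[1,1],M[0,1])).round(2),M[:,2].round(4),"F",o["wrist_force"].round(2),"T",o["torque"].round(3));return o
def snap(tag):
    for c in("scene","top"):
        d=camera(c);cv2.imwrite(f"pics/{c}{tag}.png",d["pixels"][...,::-1]);np.savez(f"{c}{tag}.npz",**{k:np.array(v) for k,v in d.items()})
E
python3 - <<'E'
from st import *
from bench import spotter
st();st();snap("1")
for c in("scene","top"):
  for t in("block_hole","rod_tip"):print(c,t,[(np.round(x["xyz"],4).tolist(),round(x["conf"],2)) for x in spotter.landmark_of(t,c)][:4])
a=cv2.imread("pics/scene1.png")[150:270,180:320];b=cv2.imread("pics/top1.png")[170:290,230:370]
cv2.imwrite("pics/c3.png",cv2.resize(np.hstack([a,b]),(800,343),interpolation=cv2.INTER_CUBIC))
E
```

```text
6.825 [463.09 -91.   120.95] yaw -70.76 [-7.e-04  3.e-04 -1.e+00] F [ 0.16  0.8  -0.3 ] T [ 0.055 -0.028  0.02 ]
6.825 [463.09 -91.   120.95] yaw -70.76 [-7.e-04  3.e-04 -1.e+00] F [ 0.16  0.8  -0.3 ] T [ 0.055 -0.028  0.02 ]
scene block_hole [([0.4759, -0.3797, 0.0307], 0.95), ([0.3625, -0.302, 0.0313], 0.85), ([0.4508, 0.1704, -0.0004], 0.51), ([0.4586, -0.0888, 0.1303], 0.47)]
scene rod_tip [([0.4965, -0.0817, 0.1096], 0.79), ([0.5424, -0.0075, 0.0034], 0.61), ([0.5622, -0.3215, 0.0002], 0.26)]
top block_hole [([0.3635, -0.3013, 0.023], 0.81), ([0.4736, -0.3829, 0.0269], 0.71)]
top rod_tip []
```

View pics/c3.png

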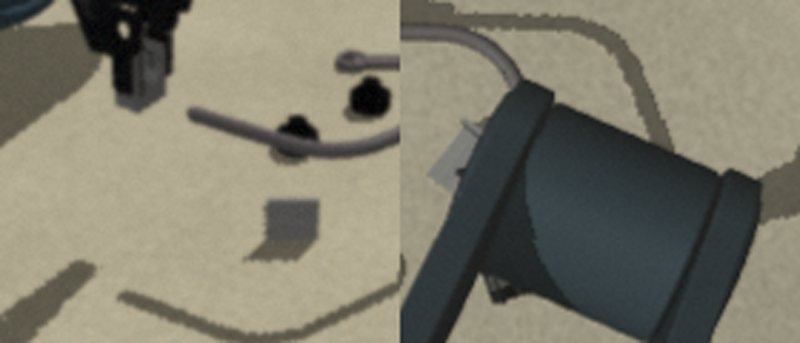

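The scene crop shows the block hanging upright in the fingers at crop (140,75) and the rod tip at crop (193,115), with nothing in the way. The top view is hidden by the arm. By the fit, the block is already on the leg's line (lateral error about 0 mm), so I'll lower it to rod height.

Request:
{"api": "send_rows", "payload": {"series": [[[0, 0, 0.2], [0, 0, -12], 1], [[0, 0, 0.2], [0, 0, -23.5], 1], [[0, 0, 0.2], [0, 0, -23.5], 1], [[0, 0, 0.2], [0, 0, -23.5], 1]]}}

```text
time_s: 7.62
eef_pos: [0.4631, -0.0905, 0.0976]
eef_rot: [-0.0, 0.986, 0.169, -0.0]
wrist_force: [-0.3, -0.1, -1.0]
opening: 0.391
grasp_force: 59.1
```

```bash
cat > ov2.py <<'E'
from st import *
from h import *
o=st();d=camera("scene");x,y,W,H=195,165,80,60;p=o["eef_pos"];u=np.array([.943,.333])
im=cv2.resize(d["pixels"][y:y+H,x:x+W,::-1],None,fx=10,fy=10,interpolation=cv2.INTER_CUBIC)
q=lambda P:((proj(d,P)-[x,y]+.5)*10).astype(np.int32)
b=q(box(*(p[:2]-.0024*u),np.radians(19.4),p[2]-.0135))
for a in range(8):
    for c in range(a):
        if bin(a^c).count("1")==1:cv2.line(im,b[a].tolist(),b[c].tolist(),(0,0,255),1)
P=rodpts([.6285,.1337,-.0565,1.1744])
cv2.polylines(im,[q(P)],False,(255,0,0),1)
for dz in(-.006,.006):cv2.polylines(im,[q(P+[0,0,dz])],False,(0,255,0),1)
cv2.imwrite("pics/ov2.png",im)
E
python3 ov2.py
```

```text
7.625 [463.12 -90.46  97.57] yaw -70.51 [-5.e-04  2.e-04 -1.e+00] F [-0.26 -0.15 -0.96] T [-0.011  0.039  0.026]
```

View pics/ov2.png

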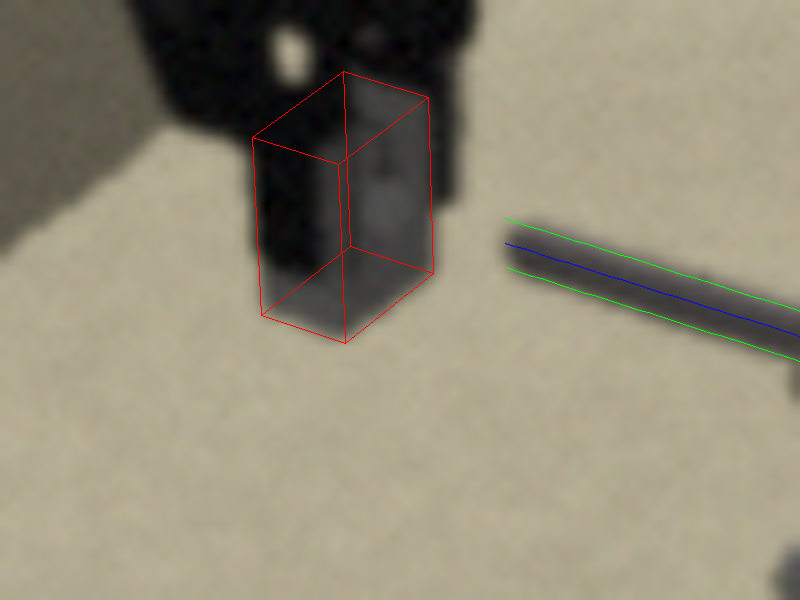

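Request:
{"api": "send_rows", "payload": {"series": [[[0, 0, 0], [12, 4, 0], 1], [[0, 0, 0], [23.8, 7.8, 0], 1], [[0, 0, 0], [23.8, 7.8, 0], 1], [[0, 0, 0], [23.8, 7.8, 0], 1]]}}

```text
time_s: 8.18
eef_pos: [0.4869, -0.0825, 0.0976]
eef_rot: [-0.0, 0.986, 0.17, -0.0]
wrist_force: [0.3, -0.0, -1.0]
opening: 0.392
grasp_force: 59.1
```

Request:
{"api": "send_rows", "payload": {"series": [[[0, 0, 0], [2, 0.7, 0], 1], [[0, 0, 0], [3.8, 1.3, 0], 1], [[0, 0, 0], [3.8, 1.3, 0], 1]]}}

```text
time_s: 8.55
eef_pos: [0.4909, -0.0814, 0.0979]
eef_rot: [0.0, 0.986, 0.169, 0.0]
wrist_force: [-0.6, 0.2, -1.4]
opening: 0.394
grasp_force: 59.1
```

Request:
{"api": "send_rows", "payload": {"series": [[[0, 0, 0], [1, 0.33, 0], 1], [[0, 0, 0], [1.9, 0.67, 0], 1], [[0, 0, 0], [1.9, 0.67, 0], 1]]}}

```text
time_s: 8.93
eef_pos: [0.4927, -0.0807, 0.0978]
eef_rot: [-0.0, 0.986, 0.169, 0.0]
wrist_force: [-0.4, -0.0, -0.4]
opening: 0.39
grasp_force: 59.1
```

Request:
{"api": "send_rows", "payload": {"series": [[[0, 0, 0], [1, 0.33, 0], 1], [[0, 0, 0], [1.9, 0.67, 0], 1], [[0, 0, 0], [1.9, 0.67, 0], 1]]}}

```text
time_s: 9.3
eef_pos: [0.4947, -0.0801, 0.0978]
eef_rot: [-0.0, 0.986, 0.169, -0.0]
wrist_force: [0.2, 1.1, -1.1]
opening: 0.394
grasp_force: 59.1
```

Request:
{"api": "send_rows", "payload": {"series": [[[0, 0, 0], [1.9, 0.67, 0], 1], [[0, 0, 0], [3.8, 1.35, 0], 1], [[0, 0, 0], [3.8, 1.35, 0], 1]]}}

```text
time_s: 9.68
eef_pos: [0.4986, -0.0787, 0.0978]
eef_rot: [0.0, 0.986, 0.169, 0.0]
wrist_force: [0.8, -0.0, -1.7]
opening: 0.39
grasp_force: 59.1
```

Request:
{"api": "send_rows", "payload": {"series": [[[0, 0, 0], [2.5, 0.9, 0], 1], [[0, 0, 0], [5, 1.77, 0], 1], [[0, 0, 0], [5, 1.77, 0], 1]]}}

```text
time_s: 10.05
eef_pos: [0.5036, -0.0769, 0.0978]
eef_rot: [0.0, 0.986, 0.169, 0.0]
wrist_force: [-0.3, 0.8, -1.7]
opening: 0.394
grasp_force: 59.1
```

Request:
{"api": "send_rows", "payload": {"series": [[[0, 0, 0], [2.5, 0.9, 0], 1], [[0, 0, 0], [5, 1.77, 0], 1], [[0, 0, 0], [7.5, 2.65, 0], 1], [[0, 0, 0], [10, 3.53, 0], 1], [[0, 0, 0], [10, 3.53, 0], 1]]}}

```text
time_s: 10.68
eef_pos: [0.5136, -0.0734, 0.0978]
eef_rot: [-0.0, 0.986, 0.169, 0.0]
wrist_force: [1.2, 0.7, -1.6]
opening: 0.39
grasp_force: 59.1
```

```bash
python3 -c "
from st import *
st()"
```

```text
10.675 [513.56 -73.35  97.78] yaw -70.5 [ 0.  0. -1.] F [ 1.19  0.68 -1.64] T [0.049 0.051 0.022]
```

Request:
{"api": "send_rows", "payload": {"series": [[[0, 0, 0], [4.7, 1.65, 0], 1], [[0, 0, 0], [9.4, 3.3, 0], 1], [[0, 0, 0], [14.1, 5, 0], 1], [[0, 0, 0], [18.9, 6.7, 0], 1], [[0, 0, 0], [18.9, 6.7, 0], 1]]}}

```text
time_s: 11.3
eef_pos: [0.5327, -0.0666, 0.0978]
eef_rot: [0.0, 0.986, 0.169, 0.0]
wrist_force: [0.5, 0.8, -1.1]
opening: 0.396
grasp_force: 59.1
```

Request:
{"api": "send_rows", "payload": {"series": [[[0, 0, 0], [-0.5, 1.5, 0], 1], [[0, 0, 0], [-0.5, 1.5, 0], 1], [[0, 0, 0], [-0.5, 1.5, 0], 1]]}}

```text
time_s: 11.68
eef_pos: [0.5321, -0.0658, 0.0979]
eef_rot: [0.001, 0.986, 0.169, 0.0]
wrist_force: [3.0, -5.1, -4.0]
opening: 0.386
grasp_force: 59.1
```

Request:
{"api": "send_rows", "payload": {"series": [[[0, 0, 0], [0.5, -1.5, 0], 1], [[0, 0, 0], [1, -3, 0], 1], [[0, 0, 0], [1, -3, 0], 1]]}}

```text
time_s: 12.05
eef_pos: [0.5323, -0.0676, 0.0976]
eef_rot: [-0.001, 0.986, 0.169, -0.0]
wrist_force: [-0.6, 2.2, -0.6]
opening: 0.395
grasp_force: 59.8
```

```bash
python3 -c "
from st import *
st()"
```

```text
12.05 [532.29 -67.59  97.62] yaw -70.51 [-0.0012  0.0012 -1.    ] F [-0.64  2.21 -0.6 ] T [0.272 0.153 0.031]
```

Request:
{"api": "send_rows", "payload": {"series": [[[0, 0, 0], [-0.5, 1.5, -0.6], 1], [[0, 0, 0], [-0.5, 1.5, -1.6], 1], [[0, 0, 0], [-0.5, 1.5, -1.6], 1], [[0, 0, 0], [-0.5, 1.5, -1.6], 1]]}}

```text
time_s: 12.55
eef_pos: [0.5324, -0.0667, 0.0963]
eef_rot: [-0.0, 0.986, 0.169, 0.0]
wrist_force: [-0.7, 1.0, 1.6]
opening: 0.394
grasp_force: 60.1
```

Request:
{"api": "send_rows", "payload": {"series": [[[0, 0, 0], [0, 0, 1.5], 1], [[0, 0, 0], [0, 0, 2.8], 1], [[0, 0, 0], [0, 0, 2.8], 1], [[0, 0, 0], [0, 0, 2.8], 1]]}}

```text
time_s: 13.05
eef_pos: [0.5322, -0.0667, 0.0988]
eef_rot: [-0.0, 0.986, 0.169, -0.0]
wrist_force: [0.1, -0.5, -3.5]
opening: 0.39
grasp_force: 59.8
```

Request:
{"api": "send_rows", "payload": {"series": [[[0, 0, 0], [0.1, -0.2, -1.4], 1], [[0, 0, 0], [6, 1.9, -1.4], 1], [[0, 0, 0], [12, 4, -1.4], 1], [[0, 0, 0], [18, 6.2, -1.4], 1], [[0, 0, 0], [24, 8.3, -1.4], 1], [[0, 0, 0], [30, 10.4, -1.4], 1], [[0, 0, 0], [33, 11.5, -1.4], 1], [[0, 0, 0], [33, 11.5, -1.4], 1], [[0, 0, 0], [33, 11.5, -1.4], 1]]}}

```text
time_s: 14.18
eef_pos: [0.5651, -0.0552, 0.0975]
eef_rot: [-0.0, 0.986, 0.169, -0.0]
wrist_force: [0.1, 0.4, -0.3]
opening: 0.394
grasp_force: 60.0
```

Request:
{"api": "send_rows", "payload": {"series": [[[0, 0, 0], [-0.5, 1.4, 0], 1], [[0, 0, 0], [-0.5, 1.4, 0], 1], [[0, 0, 0], [-0.5, 1.4, 0], 1]]}}

```text
time_s: 14.55
eef_pos: [0.5648, -0.0543, 0.0976]
eef_rot: [0.0, 0.986, 0.169, 0.0]
wrist_force: [0.2, -3.5, -1.7]
opening: 0.393
grasp_force: 59.7
```

Request:
{"api": "send_rows", "payload": {"series": [[[0, 0, 0], [0.5, -1.4, 0], 1], [[0, 0, 0], [1, -2.8, 0], 1], [[0, 0, 0], [1, -2.8, 0], 1], [[0, 0, 0], [1, -2.8, 0], 1]]}}

```text
time_s: 15.05
eef_pos: [0.5655, -0.0559, 0.0975]
eef_rot: [-0.001, 0.986, 0.169, -0.0]
wrist_force: [-1.4, 4.2, -0.9]
opening: 0.394
grasp_force: 60.0
```

```bash
cat > plan.py <<'E'
import numpy as np,sys
# hole path, mm. world. usage: plan.py ex ey beta s...
th=np.radians(19.6);u=np.array([np.cos(th),np.sin(th)]);n=np.array([-u[1],u[0]])
DL=2.4
def rod(s,be):   # axis in (u,n) coords from bend start
    b=np.radians(be);a=np.clip(s/60,0,b);t=s-60*a
    return np.c_[60*np.sin(a)+t*np.cos(a),60*(1-np.cos(a))+t*np.sin(a)]
def pose(s,be,e=(0,0)):
    w=np.linspace(s-11,s+11,89);P=rod(w,be)
    f=P[-1]-P[0];a=np.arctan2(f[1],f[0]);t=np.array([np.cos(a),np.sin(a)]);m=np.array([-t[1],t[0]])
    lat=(P-P[44])@m;q=P[44]+m*(lat.max()+lat.min())/2+DL*t
    return np.r_[(q[0]*u+q[1]*n)+B+e,np.degrees(a+th)]
B=np.array([565.15,-55.1])+(19.5-DL)*u
if __name__=="__main__":
    e=np.array(sys.argv[1:3],float);be=float(sys.argv[3]);S=[float(x) for x in sys.argv[4:]]
    r=pose(S[0],be,e);print("ref",r.round(2))
    for s in S[1:]:
        p=pose(s,be,e);print(s,(p-r).round(2),p.round(2))
E
python3 plan.py 0 0 67.3 -19.5 -15 -10 -5 0 5 10 15 20 25 30 35 40 45 50 55 60 65 70 75 80 85 90
```

```text
ref [565.15 -55.1   19.6 ]
-15.0 [4.24 1.51 0.  ] [569.39 -53.59  19.6 ]
-10.0 [8.95 3.19 0.02] [574.1  -51.91  19.62]
-5.0 [13.64  4.93  0.78] [578.79 -50.17  20.38]
0.0 [18.25  6.85  2.62] [583.4  -48.25  22.22]
5.0 [22.74  9.01  5.55] [587.89 -46.09  25.15]
10.0 [27.06 11.47  9.57] [592.21 -43.63  29.17]
15.0 [31.18 14.23 14.32] [596.33 -40.87  33.92]
20.0 [35.05 17.33 19.1 ] [600.2  -37.77  38.7 ]
25.0 [38.66 20.73 23.87] [603.81 -34.37  43.47]
30.0 [41.97 24.43 28.65] [607.12 -30.67  48.25]
35.0 [44.96 28.39 33.42] [610.11 -26.71  53.02]
40.0 [47.61 32.58 38.2 ] [612.76 -22.52  57.8 ]
45.0 [49.9  36.98 42.97] [615.05 -18.12  62.57]
50.0 [51.81 41.56 47.75] [616.96 -13.54  67.35]
55.0 [53.34 46.28 52.52] [618.49  -8.82  72.12]
60.0 [54.47 51.11 57.29] [619.62  -3.99  76.89]
65.0 [55.29 56.01 61.41] [620.44   0.91  81.01]
70.0 [55.87 60.95 64.44] [621.02   5.85  84.04]
75.0 [56.26 65.93 66.39] [621.41  10.83  85.99]
80.0 [56.54 70.92 67.25] [621.69  15.82  86.85]
85.0 [56.81 75.91 67.3 ] [621.96  20.81  86.9 ]
90.0 [57.08 80.91 67.3 ] [622.23  25.81  86.9 ]
```

Request:
{"api": "send_rows", "payload": {"series": [[[0, 0, 0], [-0.5, 1.4, 0], 1], [[0, 0, 0.1], [3.7, 2.9, 0], 1], [[0, 0, 0.1], [8.4, 4.6, 0], 1], [[0, 0, 0.8], [13.1, 6.3, 0], 1], [[0, 0, 2.7], [17.7, 8.2, 0], 1], [[0, 0, 2.7], [17.7, 8.2, 0], 1]]}}

```text
time_s: 15.8
eef_pos: [0.5838, -0.0482, 0.0975]
eef_rot: [-0.0, 0.981, 0.193, 0.0]
wrist_force: [-0.2, 0.5, -1.3]
opening: 0.398
grasp_force: 60.0
```

```bash
python3 -c "
from st import *
st()"; python3 plan.py 0 0 67.3 0 2.5 5 7.5 10 12.5 15
```

```text
15.8 [583.83 -48.25  97.53] yaw -67.75 [ 1.e-04  0.e+00 -1.e+00] F [-0.18  0.53 -1.28] T [ 0.005 -0.051  0.007]
ref [583.4  -48.25  22.22]
2.5 [2.26 1.05 1.33] [585.66 -47.2   23.55]
5.0 [4.49 2.17 2.93] [587.89 -46.09  25.15]
7.5 [6.67 3.35 4.8 ] [590.07 -44.9   27.03]
10.0 [8.81 4.62 6.95] [592.21 -43.63  29.17]
12.5 [10.9   5.96  9.31] [594.3  -42.29  31.54]
15.0 [12.93  7.38 11.7 ] [596.33 -40.87  33.92]
```

Request:
{"api": "send_rows", "payload": {"series": [[[0, 0, 1.3], [2.1, 1.05, 0], 1], [[0, 0, 2.9], [4.2, 2.2, 0], 1], [[0, 0, 4.8], [6.3, 3.35, 0], 1], [[0, 0, 4.8], [6.3, 3.35, 0], 1]]}}

```text
time_s: 16.3
eef_pos: [0.59, -0.045, 0.0976]
eef_rot: [0.0, 0.972, 0.234, 0.0]
wrist_force: [1.3, 0.2, -1.0]
opening: 0.396
grasp_force: 60.0
```

```bash
python3 -c "
from st import *
st()"
```

```text
16.3 [589.96 -44.96  97.64] yaw -62.97 [ 2.e-04  0.e+00 -1.e+00] F [ 1.35  0.24 -0.98] T [-0.007  0.016 -0.02 ]
```

Request:
{"api": "send_rows", "payload": {"series": [[[0, 0, 2.1], [2.1, 1.3, 0], 1], [[0, 0, 4.5], [4.2, 2.6, 0], 1], [[0, 0, 6.9], [6.3, 4.05, 0], 1], [[0, 0, 6.9], [6.3, 4.05, 0], 1]]}}

```text
time_s: 16.8
eef_pos: [0.5962, -0.0409, 0.0976]
eef_rot: [-0.0, 0.956, 0.292, 0.0]
wrist_force: [-0.1, 0.5, -1.1]
opening: 0.389
grasp_force: 60.0
```

```bash
python3 -c "
from st import *
st()"
```

```text
16.8 [596.22 -40.89  97.59] yaw -56.07 [ 1.e-04  0.e+00 -1.e+00] F [-0.12  0.49 -1.07] T [ 0.045 -0.035  0.005]
```

Request:
{"api": "send_rows", "payload": {"series": [[[0, 0, 2.4], [1.95, 1.5, 0], 1], [[0, 0, 4.8], [3.9, 3.1, 0], 1], [[0, 0, 4.8], [3.9, 3.1, 0], 1]]}}

```text
time_s: 17.18
eef_pos: [0.6, -0.0378, 0.0976]
eef_rot: [-0.0, 0.944, 0.331, -0.0]
wrist_force: [0.5, -0.0, -2.4]
opening: 0.394
grasp_force: 60.0
```

Request:
{"api": "send_rows", "payload": {"series": [[[0, 0, 2.4], [1.85, 1.7, 0], 1], [[0, 0, 4.8], [3.65, 3.4, 0], 1], [[0, 0, 4.8], [3.65, 3.4, 0], 1]]}}

```text
time_s: 17.55
eef_pos: [0.6036, -0.0345, 0.0975]
eef_rot: [-0.0, 0.929, 0.37, -0.0]
wrist_force: [-0.2, 0.2, -1.0]
opening: 0.392
grasp_force: 60.0
```

```bash
python3 -c "
from st import *
st()"
```

```text
17.55 [603.57 -34.46  97.54] yaw -46.57 [-1.e-04  1.e-04 -1.e+00] F [-0.2   0.2  -0.98] T [-0.006  0.018  0.055]
```

Request:
{"api": "send_rows", "payload": {"series": [[[0, 0, 2.4], [1.65, 1.8, 0], 1], [[0, 0, 4.8], [3.3, 3.65, 0], 1], [[0, 0, 4.8], [3.3, 3.65, 0], 1]]}}

```text
time_s: 17.92
eef_pos: [0.6069, -0.0308, 0.0975]
eef_rot: [-0.0, 0.913, 0.408, -0.0]
wrist_force: [-0.2, 0.5, -1.6]
opening: 0.393
grasp_force: 60.0
```

Request:
{"api": "send_rows", "payload": {"series": [[[0, 0, 2.4], [1.5, 1.95, 0], 1], [[0, 0, 4.8], [3, 3.95, 0], 1], [[0, 0, 4.8], [3, 3.95, 0], 1]]}}

```text
time_s: 18.3
eef_pos: [0.6098, -0.0269, 0.0975]
eef_rot: [-0.0, 0.895, 0.446, -0.0]
wrist_force: [0.2, 1.1, 0.3]
opening: 0.395
grasp_force: 60.0
```

Request:
{"api": "send_rows", "payload": {"series": [[[0, 0, 0], [-0.7, 0.5, 0], 1], [[0, 0, 0], [-0.7, 0.5, 0], 1]]}}

```text
time_s: 18.55
eef_pos: [0.6092, -0.0265, 0.0976]
eef_rot: [0.0, 0.895, 0.446, 0.0]
wrist_force: [-1.3, 0.9, -1.2]
opening: 0.397
grasp_force: 60.0
```

Request:
{"api": "send_rows", "payload": {"series": [[[0, 0, 0], [1.4, -1, 0], 1], [[0, 0, 0], [1.4, -1, 0], 1], [[0, 0, 0], [1.4, -1, 0], 1]]}}

```text
time_s: 18.92
eef_pos: [0.6101, -0.027, 0.0974]
eef_rot: [-0.001, 0.895, 0.447, -0.0]
wrist_force: [-4.1, 4.0, 1.3]
opening: 0.39
grasp_force: 60.0
```

```bash
python3 -c "
from st import *
st()"
```

```text
18.925 [610.06 -27.03  97.45] yaw -36.9 [-1.3e-03  6.0e-04 -1.0e+00] F [-4.07  3.97  1.3 ] T [ 0.492  0.76  -0.009]
```

Request:
{"api": "send_rows", "payload": {"series": [[[0, 0, 0], [-1.2, 0.3, 0], 1], [[0, 0, 2.4], [0.1, 2.4, 0], 1], [[0, 0, 4.8], [1.4, 4.5, 0], 1], [[0, 0, 4.8], [1.4, 4.5, 0], 1]]}}

```text
time_s: 19.42
eef_pos: [0.6123, -0.0232, 0.0975]
eef_rot: [0.0, 0.875, 0.484, 0.0]
wrist_force: [-1.2, -0.2, -1.5]
opening: 0.389
grasp_force: 59.9
```

Request:
{"api": "send_rows", "payload": {"series": [[[0, 0, 2.4], [1.15, 2.2, 0], 1], [[0, 0, 4.8], [2.3, 4.4, 0], 1], [[0, 0, 4.8], [2.3, 4.4, 0], 1]]}}

```text
time_s: 19.8
eef_pos: [0.6146, -0.0187, 0.0976]
eef_rot: [0.0, 0.854, 0.52, 0.0]
wrist_force: [0.5, 0.6, -0.2]
opening: 0.392
grasp_force: 60.0
```

```bash
python3 -c "
from st import *
st()"
```

```text
19.8 [614.65 -18.74  97.64] yaw -27.37 [ 8.e-04 -3.e-04 -1.e+00] F [ 0.45  0.63 -0.2 ] T [0.037 0.121 0.063]
```

Request:
{"api": "send_rows", "payload": {"series": [[[0, 0, 0], [-0.6, 0.3, 0], 1], [[0, 0, 0], [-0.6, 0.3, 0], 1]]}}

```text
time_s: 20.05
eef_pos: [0.6139, -0.0184, 0.0977]
eef_rot: [0.0, 0.854, 0.52, 0.0]
wrist_force: [-0.2, -0.0, -1.1]
opening: 0.393
grasp_force: 60.0
```

Request:
{"api": "send_rows", "payload": {"series": [[[0, 0, 0], [1.2, -0.6, 0], 1], [[0, 0, 0], [1.2, -0.6, 0], 1], [[0, 0, 0], [1.2, -0.6, 0], 1]]}}

```text
time_s: 20.42
eef_pos: [0.6148, -0.0188, 0.0976]
eef_rot: [-0.0, 0.854, 0.52, -0.0]
wrist_force: [-2.3, 0.2, 0.6]
opening: 0.391
grasp_force: 60.0
```

Request:
{"api": "send_rows", "payload": {"series": [[[0, 0, 0], [-0.9, 0.5, 0], 1], [[0, 0, 2.4], [-0.1, 2.8, 0], 1], [[0, 0, 4.7], [0.8, 5.1, 0], 1], [[0, 0, 4.7], [0.8, 5.1, 0], 1]]}}

```text
time_s: 20.92
eef_pos: [0.6159, -0.0136, 0.0976]
eef_rot: [0.0, 0.832, 0.555, 0.0]
wrist_force: [-1.0, -0.3, -0.7]
opening: 0.393
grasp_force: 60.0
```

Request:
{"api": "send_rows", "payload": {"series": [[[0, 0, 2.4], [0.65, 2.3, 0], 1], [[0, 0, 4.7], [1.3, 4.7, 0], 1], [[0, 0, 4.7], [1.3, 4.7, 0], 1]]}}

```text
time_s: 21.3
eef_pos: [0.6172, -0.0089, 0.0976]
eef_rot: [0.0, 0.809, 0.588, 0.0]
wrist_force: [0.5, -0.5, -1.0]
opening: 0.394
grasp_force: 60.0
```

```bash
python3 -c "
from st import *
st()"
```

```text
21.3 [617.22  -8.9   97.63] yaw -17.91 [ 4.e-04 -0.e+00 -1.e+00] F [ 0.46 -0.51 -1.04] T [ 0.032 -0.103 -0.026]
```

Request:
{"api": "send_rows", "payload": {"series": [[[0, 0, 0], [-0.7, 0.2, 0], 1], [[0, 0, 0], [-0.7, 0.2, 0], 1]]}}

```text
time_s: 21.55
eef_pos: [0.6171, -0.0089, 0.0978]
eef_rot: [0.001, 0.809, 0.588, 0.001]
wrist_force: [4.9, 0.3, -4.3]
opening: 0.395
grasp_force: 59.6
```

Request:
{"api": "send_rows", "payload": {"series": [[[0, 0, 0], [1.4, -0.4, 0], 1], [[0, 0, 0], [1.4, -0.4, 0], 1], [[0, 0, 0], [1.4, -0.4, 0], 1]]}}

```text
time_s: 21.92
eef_pos: [0.6173, -0.0092, 0.0974]
eef_rot: [-0.0, 0.809, 0.588, -0.0]
wrist_force: [-0.1, 0.4, -2.1]
opening: 0.396
grasp_force: 60.1
```

Request:
{"api": "send_rows", "payload": {"series": [[[0, 0, 0], [0.4, 0, 0], 1], [[0, 0, 2.4], [1.1, 2.5, 0], 1], [[0, 0, 4.8], [1.6, 5, 0], 1], [[0, 0, 4.8], [1.6, 5, 0], 1]]}}

```text
time_s: 22.42
eef_pos: [0.6193, -0.0041, 0.0976]
eef_rot: [-0.0, 0.783, 0.622, -0.0]
wrist_force: [0.3, 0.4, -1.2]
opening: 0.393
grasp_force: 60.1
```

```bash
python3 -c "
from st import *
st()"
```

```text
22.425 [619.29  -4.08  97.57] yaw -13.12 [-2.e-04  0.e+00 -1.e+00] F [ 0.32  0.38 -1.23] T [ 0.007  0.015 -0.033]
```

Request:
{"api": "send_rows", "payload": {"series": [[[0, 0, 2], [0.2, 2.4, 0], 1], [[0, 0, 4.1], [0.5, 4.8, 0], 1], [[0, 0, 4.1], [0.5, 4.8, 0], 1]]}}

```text
time_s: 22.8
eef_pos: [0.6198, 0.0008, 0.0976]
eef_rot: [-0.0, 0.76, 0.65, -0.0]
wrist_force: [-0.2, 0.0, -1.5]
opening: 0.394
grasp_force: 60.1
```

Request:
{"api": "send_rows", "payload": {"series": [[[0, 0, 1.6], [0.3, 2.5, 0], 1], [[0, 0, 3], [0.6, 5, 0], 1], [[0, 0, 3], [0.6, 5, 0], 1]]}}

```text
time_s: 23.18
eef_pos: [0.6204, 0.0058, 0.0976]
eef_rot: [-0.0, 0.743, 0.669, -0.0]
wrist_force: [0.2, -0.1, -1.0]
opening: 0.391
grasp_force: 60.1
```

```bash
python3 -c "
from st import *
st()"
```

```text
23.175 [620.44   5.83  97.56] yaw -5.97 [-0.  0. -1.] F [ 0.18 -0.13 -0.98] T [ 0.018 -0.069  0.002]
```

Request:
{"api": "send_rows", "payload": {"series": [[[0, 0, 1.1], [0.2, 2.5, 0], 1], [[0, 0, 2], [0.4, 5, 0], 1], [[0, 0, 2], [0.4, 5, 0], 1]]}}

```text
time_s: 23.55
eef_pos: [0.6209, 0.0108, 0.0976]
eef_rot: [-0.0, 0.731, 0.682, 0.0]
wrist_force: [0.4, 0.0, -0.4]
opening: 0.393
grasp_force: 60.1
```

Request:
{"api": "send_rows", "payload": {"series": [[[0, 0, 0.5], [0.2, 2.5, 0], 1], [[0, 0, 0.9], [0.3, 5, 0], 1], [[0, 0, 0.9], [0.5, 10, 0], 1], [[0, 0, 0.9], [0.5, 10, 0], 1]]}}

```text
time_s: 24.05
eef_pos: [0.6213, 0.0211, 0.0976]
eef_rot: [-0.0, 0.726, 0.688, 0.0]
wrist_force: [-0.3, -0.2, -1.4]
opening: 0.391
grasp_force: 60.1
```

Request:
{"api": "send_rows", "payload": {"series": [[[0, 0, 0], [-1.1, 0, 0], 1], [[0, 0, 0], [-1.1, 0, 0], 1]]}}

```text
time_s: 24.3
eef_pos: [0.6207, 0.0207, 0.0977]
eef_rot: [0.0, 0.726, 0.688, 0.001]
wrist_force: [2.6, 1.8, -1.8]
opening: 0.395
grasp_force: 59.6
```

Request:
{"api": "send_rows", "payload": {"series": [[[0, 0, 0], [1.1, 0, 0], 1], [[0, 0, 0], [2.2, 0, 0], 1], [[0, 0, 0], [2.2, 0, 0], 1]]}}

```text
time_s: 24.68
eef_pos: [0.6222, 0.0204, 0.0975]
eef_rot: [-0.0, 0.726, 0.688, -0.0]
wrist_force: [0.7, -0.4, -0.9]
opening: 0.393
grasp_force: 60.1
```

```bash
python3 -c "
from st import *
st()"
```

```text
24.675 [622.23  20.43  97.47] yaw -3.12 [-7.e-04 -1.e-04 -1.e+00] F [ 0.73 -0.38 -0.89] T [-0.007  0.086  0.002]
```

Request:
{"api": "send_rows", "payload": {"series": [[[0, 0, 0], [-0.4, 0, 0], 1], [[0, 0, 0], [-0.1, 5, 0], 1], [[0, 0, 0], [0.2, 10, 0], 1], [[0, 0, 0], [0.5, 15, 0], 1], [[0, 0, 0], [0.7, 20, 0], 1], [[0, 0, 0], [0.7, 20, 0], 1]]}}

```text
time_s: 25.42
eef_pos: [0.6231, 0.0411, 0.0976]
eef_rot: [-0.0, 0.726, 0.688, -0.0]
wrist_force: [0.2, 0.0, -0.8]
opening: 0.394
grasp_force: 60.1
```

Request:
{"api": "send_rows", "payload": {"series": [[[0, 0, 0], [0.3, 5, 0], 1], [[0, 0, 0], [0.6, 10, 0], 1], [[0, 0, 0], [0.8, 15, 0], 1], [[0, 0, 0], [1.1, 20, 0], 1], [[0, 0, 0], [1.1, 20, 0], 1]]}}

```text
time_s: 26.05
eef_pos: [0.6242, 0.0611, 0.0976]
eef_rot: [-0.0, 0.726, 0.688, 0.0]
wrist_force: [0.5, 0.3, -0.9]
opening: 0.395
grasp_force: 60.1
```

Request:
{"api": "send_rows", "payload": {"series": [[[0, 0, 0], [-1.1, 0, 0], 1], [[0, 0, 0], [-1.1, 0, 0], 1]]}}

```text
time_s: 26.3
eef_pos: [0.6233, 0.0605, 0.0977]
eef_rot: [0.0, 0.726, 0.688, 0.0]
wrist_force: [1.2, 0.8, -0.7]
opening: 0.394
grasp_force: 60.0
```

Request:
{"api": "send_rows", "payload": {"series": [[[0, 0, 0], [1.1, 0, 0], 1], [[0, 0, 0], [2.2, 0, 0], 1], [[0, 0, 0], [2.2, 0, 0], 1]]}}

```text
time_s: 26.68
eef_pos: [0.6248, 0.0604, 0.0974]
eef_rot: [-0.0, 0.726, 0.688, -0.001]
wrist_force: [-3.4, -0.8, 1.7]
opening: 0.393
grasp_force: 60.1
```

Request:
{"api": "send_rows", "payload": {"series": [[[0, 0, 0], [-1.2, 0, 0], 1], [[0, 0, 0], [-0.9, 5, 0], 1], [[0, 0, 0], [-0.6, 10, 0], 1], [[0, 0, 0], [-0.3, 15, 0], 1], [[0, 0, 0], [-0.1, 20, 0], 1], [[0, 0, 0], [0.1, 24, 0], 1], [[0, 0, 0], [0.1, 24, 0], 1]]}}

```text
time_s: 27.55
eef_pos: [0.6254, 0.085, 0.0976]
eef_rot: [-0.0, 0.726, 0.688, 0.0]
wrist_force: [-0.1, -0.2, -0.7]
opening: 0.393
grasp_force: 60.1
```

Request:
{"api": "send_rows", "payload": {"series": [[[0, 0, 0], [0.1, 2, 0], 1], [[0, 0, 0], [0.1, 2, 0], 1], [[0, 0, 0], [0.1, 2, 0], 1]]}}

```text
time_s: 27.92
eef_pos: [0.6255, 0.0865, 0.0976]
eef_rot: [0.0, 0.726, 0.688, -0.0]
wrist_force: [-0.8, 0.3, -1.0]
opening: 0.39
grasp_force: 60.1
```

Request:
{"api": "send_rows", "payload": {"series": [[[0, 0, 0], [0.1, 1, 0], 1], [[0, 0, 0], [0.1, 1, 0], 1], [[0, 0, 0], [0.1, 1, 0], 1]]}}

```text
time_s: 28.3
eef_pos: [0.6257, 0.0876, 0.0976]
eef_rot: [-0.0, 0.726, 0.688, -0.0]
wrist_force: [-0.8, -0.3, -1.8]
opening: 0.387
grasp_force: 60.1
```

Request:
{"api": "send_rows", "payload": {"series": [[[0, 0, 0], [0, 0.5, 0], 1], [[0, 0, 0], [0, 1, 0], 1], [[0, 0, 0], [0, 1, 0], 1]]}}

```text
time_s: 28.68
eef_pos: [0.6257, 0.0886, 0.0976]
eef_rot: [-0.0, 0.726, 0.688, 0.0]
wrist_force: [-0.2, -0.3, -1.1]
opening: 0.397
grasp_force: 60.1
```

Request:
{"api": "send_rows", "payload": {"series": [[[0, 0, 0], [0, 0.3, 0], 1], [[0, 0, 0], [0, 0.6, 0], 1], [[0, 0, 0], [0, 0.6, 0], 1]]}}

```text
time_s: 29.05
eef_pos: [0.6257, 0.0892, 0.0976]
eef_rot: [0.0, 0.726, 0.688, 0.0]
wrist_force: [0.0, -0.0, -0.3]
opening: 0.39
grasp_force: 60.1
```

Request:
{"api": "send_rows", "payload": {"series": [[[0, 0, 0], [0, 0.3, 0], 1], [[0, 0, 0], [0, 0.6, 0], 1], [[0, 0, 0], [0, 0.6, 0], 1]]}}

```text
time_s: 29.42
eef_pos: [0.6256, 0.0898, 0.0976]
eef_rot: [-0.0, 0.726, 0.688, -0.0]
wrist_force: [-0.3, 0.1, -1.2]
opening: 0.393
grasp_force: 60.1
```

Request:
{"api": "send_rows", "payload": {"series": [[[0, 0, 0], [0, 0.3, 0], 1], [[0, 0, 0], [0, 0.6, 0], 1], [[0, 0, 0], [0, 0.6, 0], 1]]}}

```text
time_s: 29.8
eef_pos: [0.6257, 0.09, 0.0976]
eef_rot: [0.0, 0.726, 0.688, -0.0]
wrist_force: [0.4, -2.6, -0.5]
opening: 0.396
grasp_force: 59.9
```

Request:
{"api": "send_rows", "payload": {"series": [[[0, 0, 0], [0, 0.3, 0], 1], [[0, 0, 0], [0, 0.5, 0], 1], [[0, 0, 0], [0, 0.5, 0], 1]]}}

```text
time_s: 30.18
eef_pos: [0.6257, 0.0901, 0.0976]
eef_rot: [0.0, 0.726, 0.688, -0.0]
wrist_force: [-1.0, -5.2, -0.9]
opening: 0.39
grasp_force: 59.6
```

Request:
{"api": "send_rows", "payload": {"series": [[[0, 0, 0], [0, 0.3, 0], 1], [[0, 0, 0], [0, 0.5, 0], 1], [[0, 0, 0], [0, 0.5, 0], 1]]}}

```text
time_s: 30.55
eef_pos: [0.6257, 0.0901, 0.0976]
eef_rot: [0.001, 0.726, 0.688, -0.001]
wrist_force: [0.2, -7.2, -0.3]
opening: 0.395
grasp_force: 59.4
```

Request:
{"api": "send_rows", "payload": {"series": [[[0, 0, 0], [0, 0.15, 0], 1], [[0, 0, 0], [0, 0.15, 0], 1], [[0, 0, 0], [0, 0.15, 0], 1], [[0, 0, 0], [0, 0.15, 0], 1]]}}

```text
time_s: 31.05
eef_pos: [0.6257, 0.0901, 0.0976]
eef_rot: [0.001, 0.726, 0.688, -0.001]
wrist_force: [-0.3, -8.3, -0.3]
opening: 0.39
grasp_force: 59.4
```

Request:
{"api": "send_rows", "payload": {"series": [[[0, 0, 0], [0, -0.6, 0], 1], [[0, 0, 0], [0, -1.3, 0], 1], [[0, 0, 0], [0, -1.3, -0.6], 1], [[0, 0, 0], [0, -1.3, -1.2], 1], [[0, 0, 0], [0, -1.3, -1.2], 1]]}}

```text
time_s: 31.68
eef_pos: [0.6259, 0.0901, 0.0967]
eef_rot: [0.0, 0.726, 0.688, 0.0]
wrist_force: [-0.7, -5.6, 2.1]
opening: 0.393
grasp_force: 59.8
```

Request:
{"api": "send_rows", "payload": {"series": [[[0, 0, 0], [0, -0.4, 0.3], 1], [[0, 0, 0], [0, -0.7, 0.3], 1], [[0, 0, 0], [0, -0.7, 0.3], 1], [[0, 0, 0], [0, -0.7, 0.3], 1]]}}

```text
time_s: 32.17
eef_pos: [0.6256, 0.09, 0.0965]
eef_rot: [-0.0, 0.726, 0.688, 0.0]
wrist_force: [0.9, -1.0, -0.2]
opening: 0.39
grasp_force: 60.0
```

Pressed at about 8 N, and now relaxed to about 1 N. Releasing gently.

Request:
{"api": "send_rows", "payload": {"series": [[[0, 0, 0], [0, 0, 0], 0.1], [[0, 0, 0], [0, 0, 0], 0], [[0, 0, 0], [0, 0, 0], -0.1], [[0, 0, 0], [0, 0, 0], -0.2], [[0, 0, 0], [0, 0, 0], -0.3], [[0, 0, 0], [0, 0, 0], -0.4], [[0, 0, 0], [0, 0, 0], -0.4], [[0, 0, 0], [0, 0, 0], -0.4]]}}

```text
time_s: 33.17
eef_pos: [0.6257, 0.0895, 0.0967]
eef_rot: [-0.0, 0.726, 0.688, 0.0]
wrist_force: [-0.5, 0.2, 0.5]
opening: 0.702
grasp_force: 0.0
```

Request:
{"api": "send_rows", "payload": {"series": [[[0, 0, 0], [0, 0, 5], -0.4], [[0, 0, 0], [0, 0, 15], -0.4], [[0, 0, 0], [0, 0, 30], -0.4], [[0, 0, 0], [0, 0, 50], -0.4], [[0, 0, 0], [0, 0, 75], -0.4], [[0, 0, 0], [0, 0, 100], -0.4], [[0, 0, 0], [0, 0, 130], -0.4], [[0, 0, 0], [0, 0, 130], -0.4]]}}

```text
time_s: 34.17
eef_pos: [0.6278, 0.0895, 0.2315]
eef_rot: [0.003, 0.726, 0.688, 0.003]
wrist_force: [0.2, -0.6, -0.1]
opening: 0.698
grasp_force: 0.0
```

```bash
python3 - <<'E'
from st import *
from bench import spotter
st();snap("9")
print([(np.round(x["xyz"],4).tolist(),round(x["conf"],2)) for x in spotter.landmark_of("block_hole","scene")])
cv2.imwrite("pics/end.png",cv2.resize(cv2.imread("pics/scene9.png")[140:260,260:420],(800,600),interpolation=cv2.INTER_CUBIC))
E
```

```text
34.175 [627.75  89.5  231.49] yaw -3.1 [ 7.6e-03 -3.0e-04 -1.0e+00] F [ 0.21 -0.57 -0.07] T [-0.018 -0.008 -0.046]
[([0.3675, -0.3041, 0.0283], 0.74), ([0.4741, -0.3809, 0.029], 0.65), ([0.6265, 0.0864, 0.1038], 0.57)]
```

View pics/end.png

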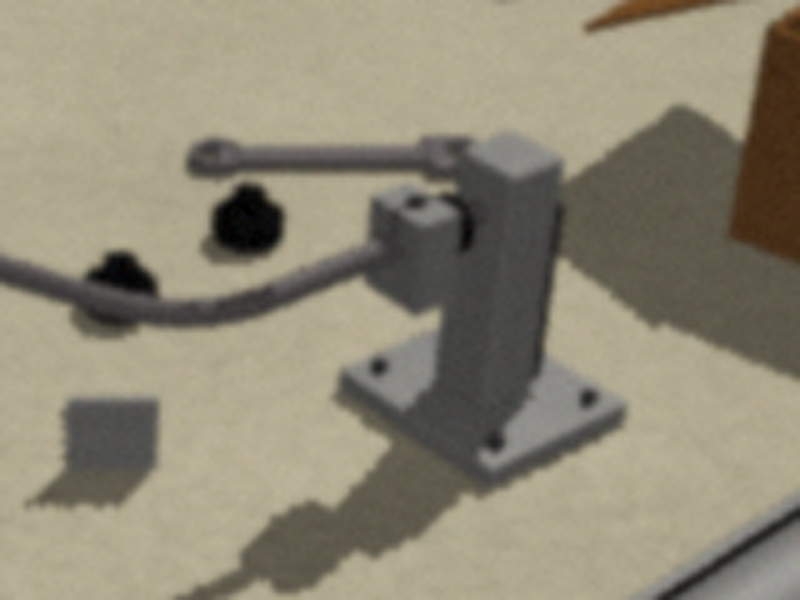

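The picture shows the block upright at crop (410,250), flush against the black collar at (460,220), with the gripper clear of it. Handing in.

```bash
python3 -c "
from bench import ctrl
print(ctrl.hand_in())"
```

```text
the job is handed in; nothing more can be done
None
```

The block is threaded, round the bend, pressed against the stop at about 8 N and released upright against the collar at 34 s; I handed it in, but no verdict was returned.

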